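Close the barista's accessory case: flap down, then lid shut

TASK

Close up the accessory case on the coffee bar: first push the upright green flap down until it lies flat over the filter baskets, and only then push the white lid over and press it fully shut. Use just the fingertips or the outside of the fingers: do not take the flap or the lid between the fingers, and leave the things in the case and on the bar where they are.

Things in the scene. Friction and masses are not known exactly. Their poses are not given: they have to be found in the camera images.
- case: Dark steel open-topped case fixed to the bar, 170 (x) by 260 (y) by 70 mm high, walls 6 mm. Origin: centre of its underside, on the bar; z up, x towards its lid-hinge side (roughly away from the robot), y along its length. A rim-high wall at y = 0 parts it: the +y half (two filter baskets) is covered by the flap, the -y half holds the tamper. Place and yaw vary.
- flap (a joint): Angle (rad) of the sage-green flap: plate 115 mm long, 150 mm wide (case x), 5 mm thick, hinged along case x at case y = +120 mm, z = 56 mm. 0 = flat inside the case, pointing to case -y, its top 11 mm below the rim; 1.57 = upright (starts near it); more leans outwards, stop at 1.9. A friction hinge (0.16 N m) holds it where it is left.
- flap_mid (a point): Centre of the flap plate, 57.5 mm from its hinge line. Its axes turn with the flap: x along the hinge, -y from the hinge to the free edge, z normal to the plate (up when flat). The plate reaches 75 mm each way in x, 57.5 mm in y, 2.5 mm in z.
- lid (a joint): Angle (rad) of the white lid: plate 172 mm long, 262 mm wide (case y), 8 mm thick, dark strip on its free edge, hinged along case y at case x = +86 mm, z = 74 mm. 0 = shut on the rim (top face at 78 mm); 1.57 = upright; more leans away, stop at 2.0. It starts a little beyond upright. A friction hinge (0.5 N m) holds it where it is left: push it all the way.
- lid_mid (a point): Centre of the lid plate, 86 mm from its hinge line. Its axes turn with the lid: y along the hinge, -x from the hinge to the free edge, z normal to the plate, towards its outer face (up when shut). The plate reaches 86 mm in x, 131 mm in y, 4 mm in z.
- basket0_c (a point): Centre of a loose steel filter basket, 60 mm wide, 26 mm high, on the floor of the case's +y half, under the flap's place.
- basket1_c (a point): Centre of the second such filter basket, beside the first.
- tamper_c (a point): Centre of a loose dark wooden tamper, 54 mm wide, 52 mm high, standing on the floor of the case's -y half, its top below the rim.
- pitcher_c (a point): Centre of a steel milk pitcher with a handle, 76 mm wide, 95 mm high, standing close by the case's -y end.
- cup_c (a point): Centre of a white espresso cup, 68 mm wide, 55 mm high, standing off the case's corner at +x, +y.
- jar_c (a point): Centre of an amber jar with a black cap, 60 mm wide, 90 mm high, beside the pitcher, off the case's -y end.

How it is judged:
On the way, in this order (a step that is already met when the one before it is completed fails the run):
1. the flap lies flat while the lid still stands open (value of joint flap below 0.08 rad and value of joint lid above 0.8 rad), for 0.2 s.
2. the lid is shut over the flap (value of joint flap below 0.08 rad and value of joint lid below 0.05 rad), for 0.2 s.
At the end, for the whole second after the job is handed in: The flap lies flat (within 0.08 rad) and the lid is shut over it (within 0.05 rad), both at rest, and all loose things in the case and on the bar are within 20 mm of where they stood (all of step 2 and velocity of joint flap between -0.05 and 0.05 rad/s and velocity of joint lid between -0.05 and 0.05 rad/s and distance of each of basket0_c, basket1_c, tamper_c, pitcher_c, cup_c, jar_c from where it was at the start of the episode below 0.02 m); the robot touches nothing.
It fails at once if the lid was swung over (below 0.8 rad) while the flap still stood up (above 0.15 rad) (value of joint lid below 0.8 rad and value of joint flap above 0.15 rad).
It fails at once if the flap was taken between the fingers (contact force between the fingers and flap above 1 N and x of the grasp point in the frame of flap_mid between -0.075 and 0.075 m and y of the grasp point in the frame of flap_mid between -0.058 and 0.058 m and z of the grasp point in the frame of flap_mid between -0.0055 and 0.0055 m).
It fails at once if the lid was taken between the fingers (contact force between the fingers and lid above 1 N and x of the grasp point in the frame of lid_mid between -0.087 and 0.087 m and y of the grasp point in the frame of lid_mid between -0.131 and 0.131 m and z of the grasp point in the frame of lid_mid between -0.0055 and 0.0055 m).
It fails at once if a loose thing in the case or on the bar was lifted or shifted by more than 20 mm (distance of any of basket0_c, basket1_c, tamper_c, pitcher_c, cup_c, jar_c from where it was at the start of the episode above 0.02 m).
It fails at once if a thing on the bar was tipped over (angle between any of basket0_c, basket1_c, tamper_c, pitcher_c, cup_c, jar_c's own z axis and vertical above 0.4 rad).
It also fails if it takes over 46 s, if anything falls off the work surface, if the arm or the gripper's body presses on something with over 40 N, if the wrist force passes 120 N, or if a joint passes its speed limit or range.

ROBOT

A 6-joint arm with a two-finger parallel gripper is mounted at the origin on the work surface. World frame = base frame: x ahead of the robot, y to its left, z up, the work surface at z = 0. Lengths are in m, angles in rad, forces in N, time in s.
With the tool pointing down it reaches from about 0.325 to 1 m from the base axis. Payload 5.1 kg.
Tool frame: the origin (TCP) lies at the very end of the fingers, on their centre line; the grasp point (between the pads) lies 19 mm behind it (robot.pinch_z is the distance from the TCP to the grasp point, in m); z points along the fingers, y is the direction in which the jaws open and shut (so a half turn about z gives the same grasp; the last joint's range is limited). The gripper opens to 85 mm and grips with 20 to 120 N. Pads are 22 mm wide; open, the fingers measure 114 mm over their backs; the gripper's body (76 mm by 85 mm) begins 54 mm behind the grasp point. The pads swing forward as they close: fully open they stand 13 mm farther back than shut.
Start: joints at [-1.228, 0.124, 1.65, -0, 1.367, -0.083], TCP at [0.268, -0.592, 0.231] pointing down, gripper open.
Joint ranges: [-2.61, 2.61], [-1.02, 2.33], [0.03, 2.71], [-1.35, 4.49], [0.32, 2.68], [-2.91, 2.91]. Speed limits (rad/s): [2.57, 2.57, 3.14, 3.14, 3.14, 3.14].

INTERFACE

Orientations are given as a unit quaternion [w, x, y, z].
In Python, from station import robot gives the robot as it stands.
- The arm moves only by the tool arm_command, never from a script. Its argument "plan" is a list of rows, each a list of 6 numbers: the shift along the world's x, y, z normalised to -1 to 1, where 1 is 0.3 m, then the turn, a rotation vector about the world's x, y, z normalised to -1 to 1, where 1 is pi/2 rad. A call has 1 to 5 rows; each row is the pose to reach, as a shift and turn from the pose commanded when the call began; what a row does not reach only later rows make up. A row lasts 1/12 s, in which the tool goes at most 41.7 mm and 7.16 degrees, less where a joint would pass 70% of its speed; a pose out of reach is approached as far as the arm can. A call with a number of a shift or a turn outside -1 to 1 is refused whole. A call with a gripper value outside its range is refused whole. "gripper" is the gripper command: -1 is shut, 1 is fully open, values between are in proportion, set as the call begins (left out, the last holds). The fingers move at their own pace and stop on an object; "grip_force" is the grip in N (left out, the last holds). Time passes only in rows, so rows that repeat a pose let the fingers close. It gives the time, the measured TCP pose, the force and the opening at its end, in the units of the state.
- robot.state(): the state, without advancing time (a new reading comes with each control period).
- robot.snapshot(name): name is "scene" or "side" or "wrist"; returns a dict with "frame" (480x640x3 uint8, red, green, blue), "range_z" (480x640 float32, m along the optical axis (not along the pixel's ray), 0 where there is no reading), "fx", "fy", "cx", "cy" (pixels), "k1" (the pictures are not rectified: a ray, as slopes to the right and down, at radius r is drawn at 1 + k1 r^2 times it, then the intrinsics apply), "pose" (4x4, takes a point from camera to world coordinates). Camera axes: x right, y up, looking along -z (the intrinsics and any distortion apply to the point x, -y, -z); pixel columns grow to the right and rows downward; lengths in m; the calibration is good to about 2 mm. A picture is of the moment at which its call begins.
- robot.job_done(): hands the job in, once; it reports no verdict.
The state is a dict: "t": time; "joint_pos": joint angles; "qvel": joint speeds; "joint_efforts": joint torques, N m; "tcp_pos": TCP position; "ee_rot": TCP orientation; "wrist_force": force on the tool from outside, world axes, zero at the start; "torque": the same for the moment, N m; "opening": finger opening in m.
Only numpy, scipy, OpenCV 4.12 (cv2) and the standard library are available. Lean on these libraries where they do the work, as an engineer would, in place of code of your own. Each camera call takes 0.05 s, during which the arm holds its last target.

## Working session

There is one attempt and no reset: what is moved stays moved. The work goes in short steps, Python scripts to look and compute and a tool call to move; the robot and the scene stay as the last step left them, time stands still between calls to the robot, and variables do not carry over. Pictures are saved under pics/ and viewed, and the job is handed in when it is done.

Besides the shell and the picture viewer there is one more tool, called after "Request:" as a command line: name --pt "numbers of a row" for each row, then --argument value for the rest. arm_command: Moves the arm, as the interface text tells. Scaled input: -1 to 1 covers 0.3 m each way for a shift and pi/2 rad each way for a turn. Its arguments: {"type":"object","properties":{"plan":{"type":"array","items":{"type":"array","items":{"type":"number"}}},"gripper":{"type":"number"},"grip_force":{"type":"number"}},"required":["plan"]}

```bash
ls; mkdir -p pics; cat > h.py <<'E'
import numpy as np,cv2
from station import robot
def snap(n,fn):
    s=robot.snapshot(n); cv2.imwrite('pics/'+fn+'.png',s['frame'][:,:,::-1]); np.savez('pics/'+fn+'.npz',**s); return s
def pts(s):
    # all pixels -> world using depth
    h,w=s['range_z'].shape
    u,v=np.meshgrid(np.arange(w),np.arange(h))
    K=np.array([[s['fx'],0,s['cx']],[0,s['fy'],s['cy']],[0,0,1.]])
    p=cv2.undistortPoints(np.stack([u,v],-1).reshape(-1,1,2).astype(np.float64),K,np.array([s['k1'],0,0,0.])).reshape(h,w,2)
    z=s['range_z']
    P=np.stack([p[...,0]*z,-p[...,1]*z,-z],-1)
    T=np.array(s['pose']); return P@T[:3,:3].T+T[:3,3]
E
python3 - <<'E'
from h import *
print(robot.state())
for n in ['scene','side','wrist']:
    s=snap(n,n+'0'); print(n,s['fx'],s['k1'],np.round(s['pose'],3).tolist())
E
```

```text
pics
{'t': 0.0, 'joint_pos': array([-1.22759406e+00,  1.24522838e-01,  1.65170274e+00,  2.54318638e-06,
        1.36748652e+00, -8.25750579e-02]), 'qvel': array([-1.69418851e-03, -3.21358771e-03,  8.11092111e-04, -1.91214520e-03,
        1.12303696e-03,  1.32350426e-05]), 'joint_efforts': array([-2.90999509e-03, -4.23614287e+01, -3.65452516e+01, -4.00656581e-04,
        7.00977209e-03,  9.26777886e-06]), 'tcp_pos': array([ 0.2682484 , -0.5913861 ,  0.23002455]), 'ee_rot': array([-1.05090083e-03,  9.77424170e-01,  2.11283858e-01, -1.36471394e-04]), 'wrist_force': array([-0.25137519, -0.10300524, -0.28031961]), 'torque': array([-0.00933637, -0.04762451,  0.04950929]), 'opening': 0.08555487303215376}
scene 511.7266343144121 -0.031825285255778615 [[0.797, -0.485, 0.36, 0.926], [0.604, 0.652, -0.459, -0.456], [-0.012, 0.583, 0.812, 0.968], [0.0, 0.0, 0.0, 1.0]]
side 622.592125909068 -0.06525579094100067 [[-0.754, 0.484, -0.444, -0.043], [-0.657, -0.539, 0.527, 0.738], [0.016, 0.689, 0.724, 0.998], [0.0, 0.0, 0.0, 1.0]]
wrist 389.0703540640883 -0.04347344263485535 [[0.413, 0.873, 0.259, 0.334], [-0.911, 0.396, 0.115, -0.562], [-0.002, -0.283, 0.959, 0.373], [0.0, 0.0, 0.0, 1.0]]
```

View pics/scene0.png

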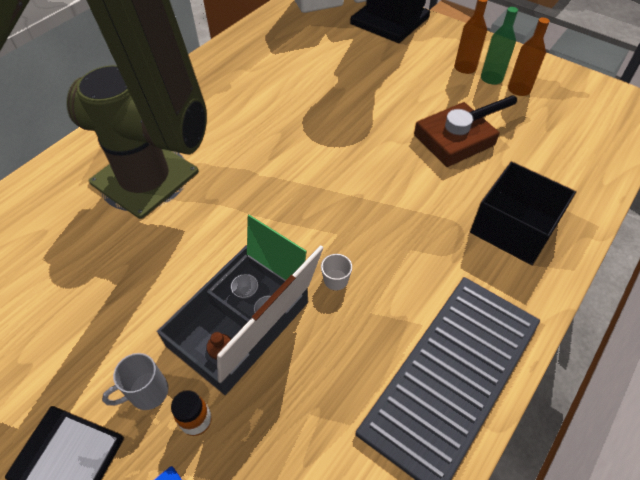

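View pics/side0.png

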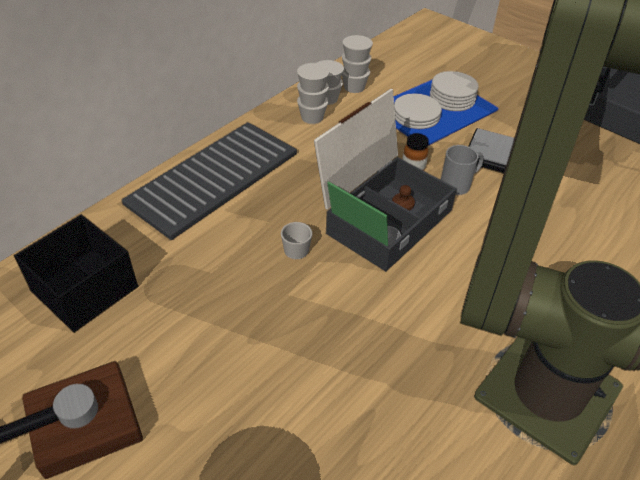

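The scene view shows the case at about (240,310), with the green flap at (275,245), the lid's white edge at (270,310), the tamper at (218,345), the pitcher at (140,380), the jar at (190,412) and the cup at (337,270). The side view shows the flap's outer face at (357,212) and the lid's inner face at (360,150).

```bash
python3 - <<'E'
from h import *
ext={}
for n in ['scene','side']:
    s=dict(np.load(f'pics/{n}0.npz')); P=pts(s); hsv=cv2.cvtColor(s['frame'],cv2.COLOR_RGB2HSV)
    H,S,V=[hsv[...,i].astype(int) for i in range(3)]
    g=(H>40)&(H<85)&(S>90)&(V>40)&(s['range_z']>0)
    if n=='scene': g[:,:230]=0; g[:200]=0; g[:,320:]=0
    else: g[:,:320]=0;g[:,400:]=0
    Q=P[g]; c=np.median(Q,0); Q=Q[np.linalg.norm(Q-c,axis=1)<0.12]
    m=Q.mean(0);u,ss,vt=np.linalg.svd(Q-m,full_matrices=False)
    print(n,'green',len(Q),m.round(3),'n',vt[2].round(3),'z',np.percentile(Q[:,2],[1,99]).round(3), ss/np.sqrt(len(Q)))
    rect=cv2.minAreaRect(((Q-m)@vt[:2].T).astype(np.float32)); print('rect',rect)
    # white lid
    w=(S<50)&(V>110)&(P[...,2]>0.09)&(s['range_z']>0)
    d=np.linalg.norm(P[...,:2]-(m[:2]+0),axis=2)
    w&=(d<0.33)
    L=P[w]; ml=np.median(L,0)
    for _ in range(5):
        uu,s2,v2=np.linalg.svd(L-ml,full_matrices=False); L=L[abs((L-ml)@v2[2])<0.01+0.02*(_<2)]; ml=L.mean(0)
    print('lid',len(L),ml.round(3),'n',v2[2].round(3),s2/np.sqrt(len(L)), 'z',np.percentile(L[:,2],[1,99]))
    # topdown plot
    near=(s['range_z']>0)&(P[...,2]>0.015)&(P[...,2]<0.3)&(abs(P[...,0]-m[0])<0.35)&(abs(P[...,1]-m[1])<0.4)
    im=np.zeros((600,600,3),np.uint8); A=P[near]; C=s['frame'][near]; o=np.argsort(A[:,2])
    px=((A-m)[:,0]*800+300).astype(int); py=(300-(A-m)[:,1]*800+ -100).astype(int)
    ok=(px>=0)&(px<600)&(py>=0)&(py<600)
    for i in o:
        if ok[i]: im[py[i],px[i]]=np.clip(C[i].astype(int)+30,0,255)[::-1]
    cv2.imwrite(f'pics/top_{n}.png',im)
E
```

```text
scene green 2074 [ 0.482 -0.036  0.122] n [-0.009 -0.978  0.209] z [0.062 0.169] [0.04089344 0.03138797 0.0011349 ]
rect ((0.001543685793876648, -0.008716210722923279), (0.11690188199281693, 0.14993105828762054), 70.7109146118164)
lid 1685 [ 0.602 -0.187  0.198] n [-0.98   0.01   0.196] [0.0793798  0.03985898 0.00170917] z [0.10246675 0.24310461]
side green 1627 [ 0.48  -0.032  0.125] n [ 0.008  0.979 -0.202] z [0.073 0.17 ] [0.04263666 0.02999115 0.00125231]
rect ((-0.0037679970264434814, -0.0038277432322502136), (0.10765760391950607, 0.14979620277881622), 88.92545318603516)
lid 4978 [ 0.589 -0.162  0.172] n [-0.976  0.014  0.219] [0.07576181 0.04427507 0.00178131] z [0.09201182 0.24168172]
```

```bash
python3 - <<'E'
import cv2,numpy as np
a=cv2.imread('pics/top_scene.png');b=cv2.imread('pics/top_side.png')
c=np.hstack([a[:, :],b]); c=cv2.resize(c,(800,400),interpolation=cv2.INTER_AREA); c=np.clip(c.astype(int)*2,0,255).astype(np.uint8); cv2.imwrite('pics/top.png',c)
from h import *
ax=np.array([1,-.01]);ay=np.array([.01,1]);c0=np.array([.484,-.168])
for n in ['scene','side']:
    s=dict(np.load(f'pics/{n}0.npz')); P=pts(s); r=P[...,:2]-c0; X=r@ax;Y=r@ay;Z=P[...,2]
    rim=(abs(Z-.07)<.006)&(s['range_z']>0)&(s['frame'].max(2)<110)&(abs(X)<.12)&(abs(Y)<.16)
    print(n,'rim X',np.percentile(X[rim],[0.5,2,98,99.5]).round(3),'Y',np.percentile(Y[rim],[.5,2,98,99.5]).round(3),rim.sum())
    for k,(lo,hi) in {'pitcher,jar':((-.2,-.29),(.3,-.135)),'cup':((.05,.1),(.25,.3))}.items():
        m=(X>lo[0])&(X<hi[0])&(Y>lo[1])&(Y<hi[1])&(Z>.03)&(s['range_z']>0)
        nn,l,st,ce=cv2.connectedComponentsWithStats(m.astype(np.uint8))
        for i in range(1,nn):
            if st[i,4]>150:
                q=P[l==i]; print(k,st[i],np.percentile(q,[2,98],axis=0).round(3).tolist())
E
```

```text
scene rim X [-0.084 -0.083  0.093  0.093] Y [-0.131 -0.13   0.123  0.124] 972
pitcher,jar [ 102  353   63   53 1753] [[0.407, -0.446, 0.032], [0.481, -0.346, 0.096]]
pitcher,jar [ 171  390   38   43 1197] [[0.536, -0.395, 0.034], [0.588, -0.342, 0.093]]
cup [291 245  16  30 257] [[0.536, -0.042, 0.097], [0.561, -0.024, 0.169]]
cup [298 246  25  60 347] [[0.57, -0.069, 0.034], [0.613, -0.04, 0.243]]
cup [321 254  31  31 471] [[0.555, 0.011, 0.031], [0.618, 0.074, 0.057]]
side rim X [-0.087 -0.086  0.085  0.087] Y [-0.132 -0.13   0.132  0.133] 1140
pitcher,jar [403 133  26  34 678] [[0.526, -0.386, 0.034], [0.578, -0.337, 0.092]]
pitcher,jar [ 442  145   42   42 1237] [[0.404, -0.442, 0.033], [0.478, -0.342, 0.095]]
cup [ 314  133   27   98 1216] [[0.537, -0.068, 0.037], [0.608, -0.025, 0.241]]
cup [281 222  31  30 567] [[0.552, 0.013, 0.031], [0.616, 0.076, 0.058]]
```

View pics/top.png

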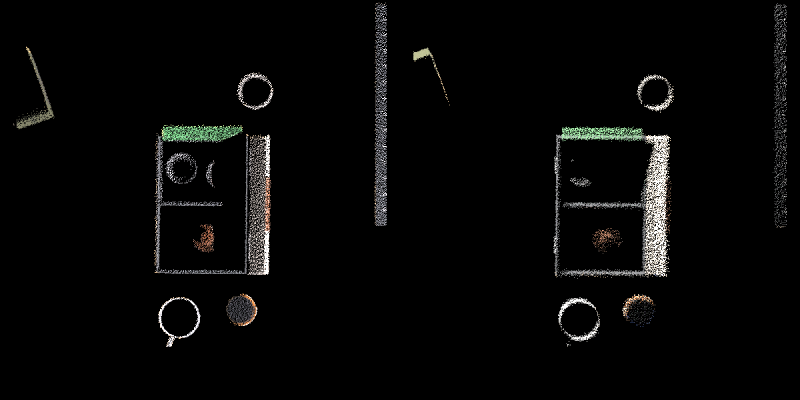

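Case centre is about (0.484, -0.170), its yaw about -0.01, the flap at about 1.78 rad and the lid at about 1.77 rad. I'm closing the fingers, rising and moving over with the tool x axis turned towards +y.

Request:
arm_command --pt "0.15 0.5 0.4 0 0 0.35" --pt "0.15 0.5 0.4 0 0 0.35" --pt "0.15 0.5 0.4 0 0 0.35" --pt "0.15 0.5 0.4 0 0 0.35" --pt "0.15 0.5 0.4 0 0 0.35" --gripper -1

```text
t: 0.57
tcp_pos: [0.314, -0.4401, 0.3537]
ee_rot: [0.001, 0.882, 0.471, 0.0]
wrist_force: [0.3, -0.6, 1.7]
opening: 0.0255
```

Request:
arm_command --pt "0.2 0.63 0 0 0 0.38" --pt "0.2 0.63 0 0 0 0.38" --pt "0.2 0.63 0 0 0 0.38" --pt "0.2 0.63 0 0 0 0.38" --pt "0.2 0.63 0 0 0 0.38"

```text
t: 0.98
tcp_pos: [0.3736, -0.2503, 0.3512]
ee_rot: [0.0, 0.704, 0.71, 0.0]
wrist_force: [0.4, -0.8, 0.8]
opening: 0.0001
```

Request:
arm_command --pt "0.2 0.63 0 0 0 0" --pt "0.2 0.63 0 0 0 0" --pt "0.2 0.63 0 0 0 0" --pt "0.2 0.63 0 0 0 0" --pt "0.2 0.63 0 0 0 0"

```text
t: 1.4
tcp_pos: [0.4335, -0.0612, 0.3512]
ee_rot: [-0.0, 0.706, 0.708, 0.0]
wrist_force: [1.6, -0.1, 0.0]
opening: 0.0001
```

Request:
arm_command --pt "0.14 0.3 0 0 0 0" --pt "0.14 0.3 0 0 0 0" --pt "0.14 0.3 0 0 0 0" --pt "0.14 0.3 0 0 0 0"

```text
t: 1.73
tcp_pos: [0.4759, 0.029, 0.3506]
ee_rot: [-0.001, 0.705, 0.71, -0.0]
wrist_force: [-0.8, -0.7, -0.1]
opening: 0.0002
```

Request:
arm_command --pt "0 0 -0.68 0 0 0" --pt "0 0 -0.68 0 0 0" --pt "0 0 -0.68 0 0 0" --pt "0 0 -0.68 0 0 0" --pt "0 0 -0.68 0 0 0"

```text
t: 2.15
tcp_pos: [0.4742, 0.0251, 0.1447]
ee_rot: [-0.0, 0.707, 0.707, -0.001]
wrist_force: [0.5, 0.3, -0.1]
opening: -0.0
```

```bash
python3 - <<'E'
from h import *
s=snap('side','side1'); t=snap('scene','scene1'); print(robot.state()['tcp_pos'])
cv2.imwrite('pics/c1.png',np.hstack([cv2.resize(s['frame'][100:340,240:560,::-1],(400,300)),cv2.resize(t['frame'][160:400,120:440,::-1],(400,300))]))
E
```

```text
[0.46971777 0.02539479 0.1398011 ]
```

View pics/c1.png

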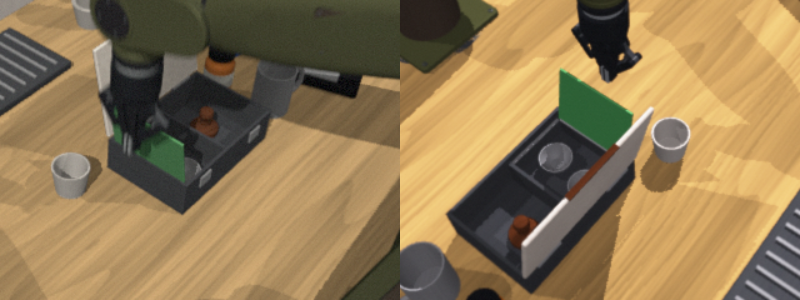

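Request:
arm_command --pt "0 -0.08 0 0 0 0" --pt "0 -0.15 0 0 0 0" --pt "0 -0.21 0 0 0 0" --pt "0 -0.27 0 0 0 0" --pt "0 -0.33 0 0 0 0"

```text
t: 2.67
tcp_pos: [0.4764, -0.0743, 0.1504]
ee_rot: [0.001, 0.707, 0.707, 0.001]
wrist_force: [-0.2, 1.2, -0.3]
opening: 0.0001
```

```bash
python3 - <<'E'
from h import *
s=snap('side','side2'); t=snap('scene','scene2'); st=robot.state(); print(st['t'],st['tcp_pos'],st['wrist_force'])
cv2.imwrite('pics/c2.png',np.hstack([cv2.resize(s['frame'][100:340,240:560,::-1],(400,300)),cv2.resize(t['frame'][160:400,120:440,::-1],(400,300))]))
E
```

```text
2.7667 [ 0.47668574 -0.07553521  0.15043916] [0.03712084 0.46560687 0.13195399]
```

View pics/c2.png

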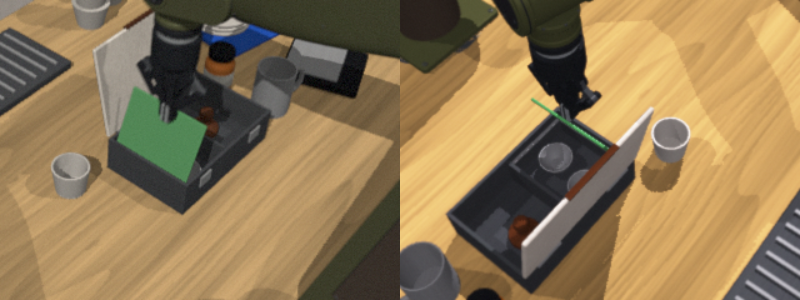

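Request:
arm_command --pt "0 -0.05 -0.04 0 0 0" --pt "0 -0.1 -0.1 0 0 0" --pt "0 -0.14 -0.17 0 0 0" --pt "0 -0.17 -0.23 0 0 0" --pt "0 -0.18 -0.27 0 0 0"

```text
t: 3.18
tcp_pos: [0.4766, -0.128, 0.0673]
ee_rot: [0.001, 0.707, 0.707, 0.001]
wrist_force: [0.7, 1.3, 2.3]
opening: 0.0002
```

Request:
arm_command --pt "0 -0.01 -0.02 0 0 0" --pt "0 -0.01 -0.03 0 0 0" --pt "0 -0.01 -0.03 0 0 0"

```text
t: 3.43
tcp_pos: [0.4761, -0.1301, 0.0587]
ee_rot: [0.0, 0.706, 0.708, -0.0]
wrist_force: [-0.5, 0.3, 0.6]
opening: 0.0004
```

```bash
python3 - <<'E'
from h import *
s=snap('side','side3'); t=snap('scene','scene3'); st=robot.state(); print(st['t'],st['tcp_pos'],st['wrist_force'])
cv2.imwrite('pics/c3.png',np.hstack([cv2.resize(s['frame'][100:340,240:560,::-1],(400,300)),cv2.resize(t['frame'][160:400,120:440,::-1],(400,300))]))
E
```

```text
3.5333 [ 0.47622391 -0.12989077  0.0585064 ] [-0.67459916 -0.12189812  2.08613766]
```

View pics/c3.png

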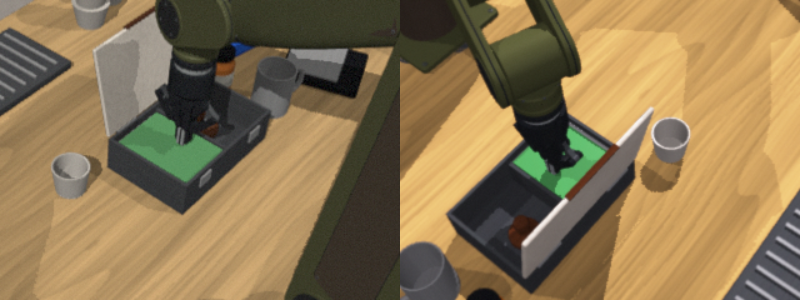

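The flap is nearly flat. I'll press a little more until it bottoms out.

Request:
arm_command --pt "0 0 -0.01 0 0 0" --pt "0 0 -0.015 0 0 0" --pt "0 0 -0.02 0 0 0" --pt "0 0 -0.02 0 0 0"

```text
t: 3.87
tcp_pos: [0.4767, -0.13, 0.0579]
ee_rot: [-0.001, 0.706, 0.708, -0.0]
wrist_force: [-18.1, 5.8, 38.2]
opening: 0.0003
```

Bottomed out: 38 N with no further motion. Now lifting off and checking the flap angle.

Request:
arm_command --pt "0 0 0.15 0 0 0" --pt "0 0 0.3 0 0 0" --pt "0 0 0.45 0 0 0" --pt "0 0 0.6 0 0 0" --pt "0 0 0.65 0 0 0"

```text
t: 4.28
tcp_pos: [0.4765, -0.1299, 0.2517]
ee_rot: [0.003, 0.706, 0.708, 0.001]
wrist_force: [-0.2, -0.7, -0.3]
opening: -0.0
```

Request:
arm_command --pt "0 0 0.35 0 0 0" --pt "0 0 0.35 0 0 0" --pt "0 0 0.35 0 0 0" --pt "0 0 0.35 0 0 0"

```text
t: 4.62
tcp_pos: [0.4774, -0.1303, 0.3596]
ee_rot: [0.006, 0.706, 0.708, 0.003]
wrist_force: [-0.1, 0.4, 0.7]
opening: 0.0001
```

```bash
cat > chk.py <<'E'
from h import *
import sys
k=sys.argv[1]
st=robot.state(); print(st['t'],st['tcp_pos'],st['wrist_force'])
ax=np.array([1,-.01]);ay=np.array([.01,1]);c0=np.array([.484,-.170])
S={}
for n in ['scene','side']:
    s=snap(n,n+k);S[n]=s; P=pts(s); hsv=cv2.cvtColor(s['frame'],cv2.COLOR_RGB2HSV)
    r=P[...,:2]-c0; X=r@ax;Y=r@ay
    H,Sa,V=[hsv[...,i].astype(int) for i in range(3)]
    g=(H>40)&(H<85)&(Sa>90)&(V>40)&(s['range_z']>0)&(abs(X)<.08)&(Y>0)&(Y<.16)&(P[...,2]<.2)
    Q=P[g]
    if len(Q)>100:
        a=np.c_[X[g],Y[g],np.ones(len(Q))]; co=np.linalg.lstsq(a,Q[:,2],rcond=None)[0]
        print(n,'flap slope along -y',-co[1].round(4),'z mean',Q[:,2].mean().round(4),len(Q))
    w=(Sa<50)&(V>100)&(X>-.1)&(X<.16)&(abs(Y)<.14)&(P[...,2]>.072)&(s['range_z']>0)
    L=P[w]
    if len(L)>100:
        m=np.median(L,0)
        for i in range(6):
            u,q,v=np.linalg.svd(L-m,full_matrices=False); L=L[abs((L-m)@v[2])<(.03 if i<2 else .008)]; m=L.mean(0)
        nn=v[2]*np.sign(v[2][0] if abs(v[2][0])>.3 else v[2][2]); print(n,'lid n',nn.round(3),'mean',m.round(3),len(L),'angle',np.arctan2(nn[0],nn[2]).round(3))
cv2.imwrite('pics/c'+k+'.png',np.hstack([cv2.resize(S['side']['frame'][100:340,240:560,::-1],(400,300)),cv2.resize(S['scene']['frame'][160:400,120:440,::-1],(400,300))]))
E
python3 chk.py 4
```

```text
4.6167 [ 0.47742318 -0.13028661  0.35957805] [-0.10352495  0.43635448  0.66287416]
scene flap slope along -y 0.0004 z mean 0.0579 2465
scene lid n [ 0.978 -0.011 -0.207] mean [ 0.597 -0.184  0.178] 2595 angle 1.779
side flap slope along -y -0.0019 z mean 0.0587 2229
side lid n [ 0.976 -0.013 -0.219] mean [ 0.587 -0.158  0.163] 5599 angle 1.792
```

View pics/c4.png

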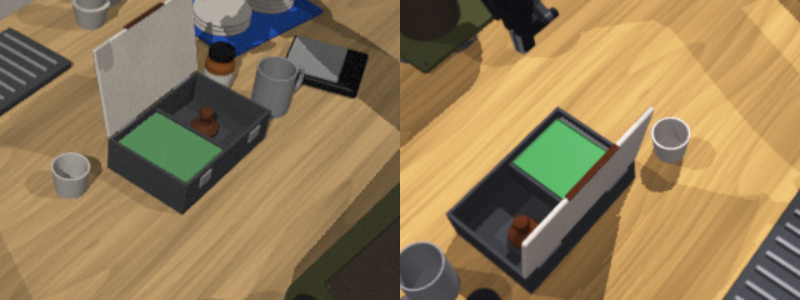

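The flap is flat (slope about 0, top at 58.5 mm) and the lid still stands at 1.78 rad. Now going behind the lid.

Request:
arm_command --pt "0.61 -0.13 0 0 0 0" --pt "0.61 -0.13 0 0 0 0" --pt "0.61 -0.13 0 0 0 0" --pt "0.61 -0.13 0 0 0 0" --pt "0.61 -0.13 0 0 0 0"

```text
t: 5.13
tcp_pos: [0.6607, -0.169, 0.3466]
ee_rot: [-0.002, 0.706, 0.708, -0.001]
wrist_force: [-0.7, -1.1, -0.1]
opening: -0.0002
```

Request:
arm_command --pt "0 0 -0.12 0 0 0" --pt "0 0 -0.24 0 0 0" --pt "0 0 -0.36 0 0 0" --pt "0 0 -0.48 0 0 0" --pt "0 0 -0.5 0 0 0"

```text
t: 5.55
tcp_pos: [0.6531, -0.1669, 0.1896]
ee_rot: [-0.008, 0.706, 0.708, -0.004]
wrist_force: [-0.6, 0.5, -2.0]
opening: -0.0004
```

```bash
python3 chk.py 5
```

```text
5.55 [ 0.65311644 -0.16687238  0.18961399] [-0.5528177   0.50955237 -1.97292465]
scene flap slope along -y -0.0027 z mean 0.058 1987
scene lid n [ 0.978 -0.016 -0.209] mean [ 0.596 -0.235  0.172] 1715 angle 1.781
side flap slope along -y -0.0071 z mean 0.0587 2230
side lid n [ 0.976 -0.013 -0.219] mean [ 0.587 -0.158  0.164] 5642 angle 1.792
```

View pics/c5.png

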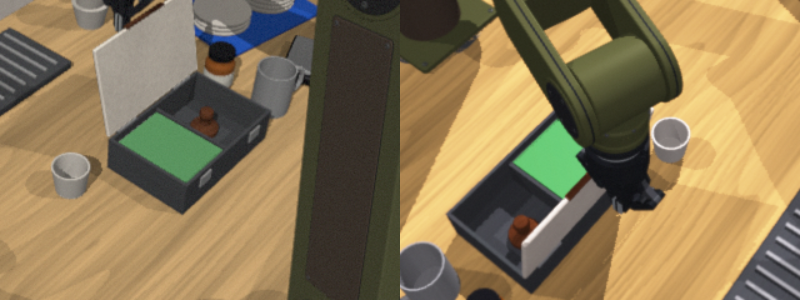

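Request:
arm_command --pt "-0.08 0 0.03 0 0 0" --pt "-0.16 0 0.03 0 0 0" --pt "-0.23 0 0.03 0 0 0" --pt "-0.29 0 0.03 0 0 0" --pt "-0.35 0 0.03 0 0 0"

```text
t: 6.07
tcp_pos: [0.5551, -0.1693, 0.2147]
ee_rot: [0.004, 0.706, 0.708, 0.002]
wrist_force: [4.4, 0.4, -2.5]
opening: 0.0004
```

```bash
python3 chk.py 6
```

```text
6.0667 [ 0.55506508 -0.1692927   0.21471062] [ 4.36508548  0.42714822 -2.48546247]
scene flap slope along -y -0.0033 z mean 0.0578 217
scene lid n [ 0.977 -0.01   0.215] mean [ 0.555 -0.183  0.161] 7287 angle 1.354
side flap slope along -y -0.0046 z mean 0.0586 2227
side lid n [ 0.973 -0.016  0.228] mean [ 0.543 -0.141  0.174] 1687 angle 1.34
```

View pics/c6.png

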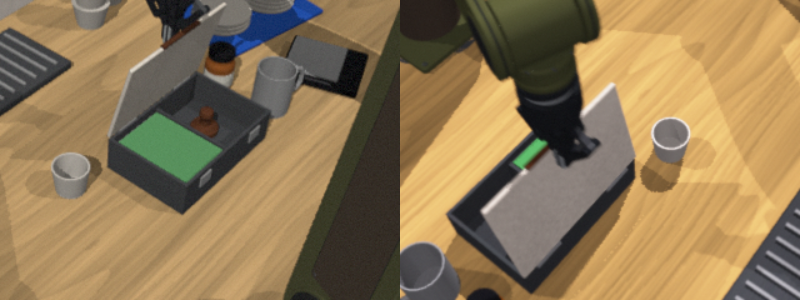

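Request:
arm_command --pt "-0.07 0 -0.02 0 0 0" --pt "-0.13 0 -0.06 0 0 0" --pt "-0.19 0 -0.11 0 0 0" --pt "-0.24 0 -0.17 0 0 0" --pt "-0.28 0 -0.23 0 0 0"

```text
t: 6.58
tcp_pos: [0.4715, -0.1701, 0.1448]
ee_rot: [0.003, 0.706, 0.708, 0.001]
wrist_force: [-0.3, -0.7, 4.4]
opening: -0.0
```

```bash
python3 chk.py 7
```

```text
6.5833 [ 0.47148262 -0.17008618  0.14478646] [-0.26682527 -0.662954    4.41690087]
scene lid n [ 0.532 -0.006  0.847] mean [ 0.504 -0.179  0.12 ] 11107 angle 0.561
side flap slope along -y -0.0046 z mean 0.0587 1412
side lid n [ 0.483 -0.004  0.876] mean [ 0.489 -0.134  0.124] 3033 angle 0.504
```

Request:
arm_command --pt "-0.04 0 -0.06 0 0 0" --pt "-0.07 0 -0.12 0 0 0" --pt "-0.08 0 -0.17 0 0 0" --pt "-0.09 0 -0.2 0 0 0" --pt "-0.09 0 -0.215 0 0 0"

```text
t: 7.1
tcp_pos: [0.4437, -0.1694, 0.0777]
ee_rot: [0.001, 0.706, 0.708, 0.0]
wrist_force: [-4.2, 1.7, 31.1]
opening: 0.0004
```

Request:
arm_command --pt "0 0 -0.01 0 0 0" --pt "0 0 -0.01 0 0 0" --pt "0 0 -0.015 0 0 0"

```text
t: 7.35
tcp_pos: [0.4439, -0.1695, 0.0777]
ee_rot: [-0.001, 0.706, 0.708, -0.0]
wrist_force: [-16.4, 6.4, 35.3]
opening: 0.0001
```

The lid has bottomed out at 77.7 mm with 35 N. Lifting off and checking.

Request:
arm_command --pt "0 0 0.1 0 0 0" --pt "0 0 0.2 0 0 0" --pt "0 0 0.33 0 0 0" --pt "0 0 0.46 0 0 0" --pt "0 0 0.55 0 0 0"

```text
t: 7.77
tcp_pos: [0.4441, -0.1695, 0.2429]
ee_rot: [0.003, 0.706, 0.708, 0.001]
wrist_force: [0.8, -0.6, 0.2]
opening: -0.0003
```

Request:
arm_command --pt "0 0 0.4 0 0 0" --pt "0 0 0.4 0 0 0" --pt "0 0 0.4 0 0 0" --pt "0 0 0.4 0 0 0" --pt "0 0 0.4 0 0 0"

```text
t: 8.18
tcp_pos: [0.4439, -0.1695, 0.3621]
ee_rot: [0.004, 0.706, 0.708, 0.001]
wrist_force: [0.5, 0.3, -0.3]
opening: 0.0
```

```bash
python3 chk.py 8; python3 - <<'E'
from h import *
ax=np.array([1,-.01]);ay=np.array([.01,1]);c0=np.array([.484,-.168])
for n in ['scene','side']:
  for k in '08':
    s=dict(np.load(f'pics/{n}{k}.npz')); P=pts(s); r=P[...,:2]-c0; X=r@ax;Y=r@ay;Z=P[...,2]
    for lo,hi in (((-.2,-.29),(.3,-.135)),((.04,.17),(.25,.3))):
        m=(X>lo[0])&(X<hi[0])&(Y>lo[1])&(Y<hi[1])&(Z>.03)&(Z<.11)&(s['range_z']>0)
        nn,l,st,ce=cv2.connectedComponentsWithStats(m.astype(np.uint8))
        for i in range(1,nn):
            if st[i,4]>150:
                q=P[l==i]; print(n,k,np.percentile(q,[2,98],axis=0).mean(0).round(4).tolist())
E
```

```text
8.1833 [ 0.44394782 -0.1694518   0.36205837] [ 0.53308691  0.29394698 -0.27001204]
scene lid n [ 0.002 -0.001  1.   ] mean [ 0.49  -0.176  0.077] 10144 angle 0.002
side lid n [0.001 0.002 1.   ] mean [ 0.481 -0.158  0.078] 6204 angle 0.001
scene 0 [0.4438, -0.396, 0.064]
scene 0 [0.5619, -0.3682, 0.0632]
scene 0 [0.5864, 0.0425, 0.0437]
scene 8 [0.4438, -0.396, 0.064]
scene 8 [0.5616, -0.3681, 0.0628]
scene 8 [0.5863, 0.0425, 0.0437]
side 0 [0.5519, -0.3613, 0.0631]
side 0 [0.441, -0.3922, 0.0637]
side 0 [0.584, 0.0444, 0.0443]
side 8 [0.5521, -0.3615, 0.0635]
side 8 [0.441, -0.392, 0.0644]
side 8 [0.5843, 0.0443, 0.044]
```

View pics/c8.png

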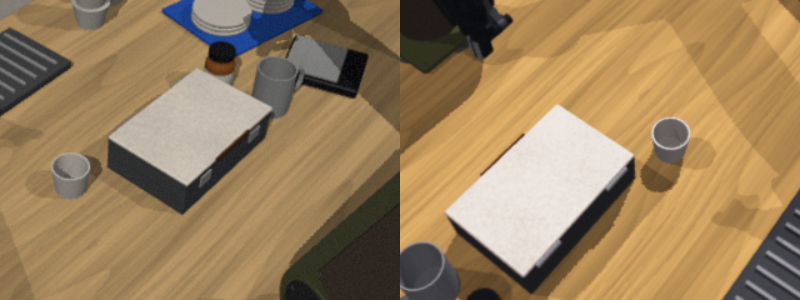

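The lid lies shut at about 0.00 rad in both views. The pitcher, jar and cup have not moved, and the arm is clear.

```bash
python3 -c "
from station import robot
print(robot.job_done())"
```

```text
the job is handed in; nothing more can be done
None
```

The case is closed, flap first and then lid. I used only the outside and tips of the shut fingers, and handed the job in at about 8.2 s.

- **Flap:** I pushed it over from outside and pressed until it stopped at about 38 N. Afterwards its slope measured under 0.01 rad with its top at about 58 mm, and the lid still stood at about 1.78 rad.
- **Lid:** I pushed it over from behind and pressed until it stopped at about 35 N. Afterwards it measured about 0.002 rad in both camera views, with its top at 78 mm.
- **Loose things:** The pitcher, jar and cup moved less than 1 mm between the first and last pictures. The baskets and tamper are hidden now. I never measured them, but the fingers never touched them.
- **Arm:** It is clear, with the fingertips at z = 0.36 m and the wrist force near zero.

No check failed. The two views differed by up to about 0.06 rad on the lid angle mid-swing and agreed once it was shut. While pressing at the stops I also saw about 16–18 N of sideways force, which was gone after lifting.

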